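# Kit up the power supply repair

### The job

Collect the four parts for the power supply repair in the black kit tray: the thick capacitor in the larger round dish, the control knob in the smaller round dish, the transformer in the square dish and the finned heat sink in the oblong dish. Set each one down gently, without dropping it, so that it stands upright and flat on the floor of its dish, and let go. Leave the slim capacitor and the plain aluminium block, which do not belong to the kit, standing where they are.

Things in the scene. Friction and masses are not known exactly. Their poses are not given: they have to be found in the camera images.
- capacitor: The thick can capacitor: upright cylinder, 36 mm diameter, 50 mm tall, black sleeve, bare aluminium top with a cross scored in it; about 60 g. Loose, standing on the bench. Origin: centre of its underside; z up along its axis.
- knob: Black control knob for a front panel: skirt 36 mm diameter and 5 mm high, above it a round grip 28 mm diameter up to 30 mm, a short white pointer line on top; about 30 g. Loose, standing on the bench. Origin: centre of its underside; z up, pointer along +x.
- transformer: Small mains transformer: dark steel laminated core 46 mm (x) by 22 mm (y), top at 40 mm, with a copper winding (28 mm in x, 34 mm in y, from 8.5 to 32.5 mm high) round its middle, on a foot plate 46 x 34 x 3 mm; about 250 g. Loose, standing on the bench. Origin: centre of its underside; x along the 46 mm side, z up. The core's two end faces (46 mm apart along x) are flat grips.
- heat_sink: Aluminium heat sink with six upright fins and slots between them: 56 mm (x, along the fins) by 36 mm (y) by 31 mm tall; about 90 g. Loose, standing on the bench. Origin: centre of its underside; x along the fins, z up. The two outer fins, 36 mm apart along y, are flat grips.
- slim_capacitor: Look-alike that does not belong: can capacitor with the same black sleeve and aluminium top, 50 mm tall but only 22 mm diameter. Loose, standing on the bench. Origin: centre of its underside.
- plain_block: Look-alike that does not belong: solid aluminium block of the heat sink's outer size, 56 (x) x 36 (y) x 31 mm, its top smooth with two small dark holes, no fins. Loose, standing on the bench. Origin: centre of its underside.
- dish_large_round: The larger round grey dish, 84 mm outside, 78 mm inside diameter. Fixed in the black tray (200 x 200 mm, rim 12 mm high), one of four dishes at the corners of a 96 mm square (order varies). Origin: centre of its underside, 5 mm above the bench. Walls 3 mm thick, 14 mm high; floor 3 mm thick: a part standing in it has its underside 3 mm above this origin.
- dish_small_round: The smaller round grey dish, 58 mm outside, 52 mm inside diameter. Fixed in the black tray (200 x 200 mm, rim 12 mm high), one of four dishes at the corners of a 96 mm square (order varies). Origin: centre of its underside, 5 mm above the bench. Walls 3 mm thick, 14 mm high; floor 3 mm thick: a part standing in it has its underside 3 mm above this origin.
- dish_square: The square grey dish, 68 x 68 mm outside, 62 x 62 mm inside; x and y along its sides. Fixed in the black tray (200 x 200 mm, rim 12 mm high), one of four dishes at the corners of a 96 mm square (order varies). Origin: centre of its underside, 5 mm above the bench. Walls 3 mm thick, 14 mm high; floor 3 mm thick: a part standing in it has its underside 3 mm above this origin.
- dish_oblong: The oblong grey dish, 88 mm (x) by 56 mm (y) outside, 82 x 50 mm inside; x along its long side. Fixed in the black tray (200 x 200 mm, rim 12 mm high), one of four dishes at the corners of a 96 mm square (order varies). Origin: centre of its underside, 5 mm above the bench. Walls 3 mm thick, 14 mm high; floor 3 mm thick: a part standing in it has its underside 3 mm above this origin.
Not all that is in view belongs to the job. What is shaped like the transformer but green, pink or purple is not meant.

How it is judged:
By the outcome, as a careful person would: the job done as asked, in the order asked, and still so for the second after the job is handed in, with the robot touching nothing.
It also fails if it takes over 109 s, if anything falls off the work surface, if the arm or the gripper's body presses on something with over 40 N, if the wrist force passes 120 N, or if a joint passes its speed limit or range.

### The arm

A 7-joint arm with a two-finger parallel gripper is mounted at the origin on the work surface. World frame = base frame: x ahead of the robot, y to its left, z up, the work surface at z = 0. Lengths are in m, angles in rad, forces in N, time in s.
With the tool pointing down it reaches from about 0.4 to 0.9 m from the base axis. Payload 5.5 kg.
Tool frame: the origin (TCP) lies midway between the tips of the shut fingers; the grasp point (between the pads) lies 19 mm behind it (manip.grip_depth is the distance from the TCP to the grasp point, in m); z points along the fingers, y is the line along which they close (so a half turn about z gives the same grasp; the last joint's range is limited). The gripper opens to 92 mm and grips with 3 to 60 N. Pads are 19 mm wide; open, the fingers measure 130 mm over their backs; the gripper's body (75 mm by 190 mm) begins 47 mm behind the grasp point.
Start: joints at [-0.919, 0.501, -0.427, 1.55, 0.221, 1.138, -0.21], TCP at [0.246, 0.602, 0.227] pointing down, gripper open.
Joint ranges: [-2.88, 2.88], [-0.31, 2.03], [-1.54, 1.56], [0.2, 2.42], [-1.41, 4.55], [0.19, 2.02], [-2.57, 2.57]. Speed limits (rad/s): [2.57, 2.57, 3.14, 3.14, 3.14, 3.14, 3.14].

### API

Orientations are given as a unit quaternion [x, y, z, w].
In Python, from bench import manip, effector, viewer gives the robot as it stands. Calls block until the motion is done:
- manip.move_pose(position, orientation): joint-space move of the TCP to a pose.
- manip.servo_line(position, ori=None, vel=0.15): straight line of the TCP; ori=None keeps the orientation; vel is the mean speed in m/s.
- manip.movej(angles): joint-space move.
- effector.open_jaws() and effector.close(f_grip=None): open the fingers fully, or close them until they stop; f_grip is the grip in N (None keeps the last).
- manip.sleep(seconds).
- manip.solve_ik(position, orientation): joint angles nearest the present ones, or None.
- viewer.get_image(name): name is "scene" or "side" or "wrist"; returns the picture (400x640x3 uint8, red, green, blue); there is no depth.
- viewer.get_calibration(name): a dict with "vfov" (degrees; the focal length in pixels is half the picture's height over the tangent of half this angle, whatever the lens; pixels are square), "cx", "cy" (the principal point, pixels), "eye" and "attitude" of the camera in the world. Camera axes: x right, y down, z forward; pixel columns grow to the right and rows downward; lengths in m; the calibration is good to about 2 mm. A picture is of the moment at which its call begins: read the wrist's pose just before it. get_calibration takes no time and is no camera call; for the wrist camera it gives the pose at the moment of the call.
A pose or a line that the arm cannot do raises manip.PlanningError and nothing moves.
- manip.hand_in(): hands the job in; it is judged then, once.
Readings, each from a call of its own:
- manip.current_clock(): time.
- manip.current_q(): joint angles.
- manip.current_joint_velocities(): joint speeds.
- manip.current_tau(): joint torques, N m.
- manip.current_tool_pos(): TCP position.
- manip.current_tcp_rot(): TCP orientation.
- manip.current_force(): force on the tool from outside, world axes, zero at the start.
- manip.current_wrist_torque(): the same for the moment, N m.
- manip.current_finger_gap(): finger opening in m.
- manip.current_gripper_force(): force on a finger pad.
Only numpy, scipy, OpenCV 4.12 (cv2) and the standard library are available. Lean on these libraries where they do the work, as an engineer would, in place of code of your own. Each camera call takes 0.05 s, during which the arm holds its last target. There are 200 camera calls.

## Working session

There is one attempt and no reset: what is moved stays moved. The work goes in short steps, each a Python script; the robot and the scene stay as the last script left them, time stands still between calls to the robot, and variables do not carry over. Pictures are saved under pics/ and viewed, at most 14 in all, crops included, and the job is handed in when it is done.

```bash
ls; mkdir -p pics; python3 - <<'E'
from bench import manip, effector, viewer
import cv2
for n in ["scene","side","wrist"]:
    c=viewer.get_calibration(n); print(n,c)
    cv2.imwrite(f"pics/{n}0.png",viewer.get_image(n)[:,:,::-1])
print(manip.current_clock(),manip.current_tcp_rot(),manip.grip_depth)
E
```

```text
pics
scene {'vfov': 49.59872268641575, 'cx': 321.2503996721311, 'cy': 194.28792495844667, 'eye': array([1.10523235, 0.1941929 , 0.83406112]), 'attitude': array([ 0.56576899,  0.76406077, -0.24864995, -0.18517501])}
side {'vfov': 57.28535536447668, 'cx': 319.7979058386059, 'cy': 201.23318022954817, 'eye': array([ 0.27367951, -0.52871675,  0.50385782]), 'attitude': array([ 0.85918109, -0.22993331,  0.11276235, -0.44297086])}
wrist {'vfov': 66.75159362244004, 'cx': 321.8940459817117, 'cy': 201.4769625219833, 'eye': array([0.18352099, 0.62601295, 0.38473437]), 'attitude': array([0.82336503, 0.55266418, 0.071169  , 0.10755138])}
0.15 [ 1.93170566e-01  9.81164930e-01 -6.95897915e-04 -1.66735927e-04] 0.0188
```

View pics/scene0.png

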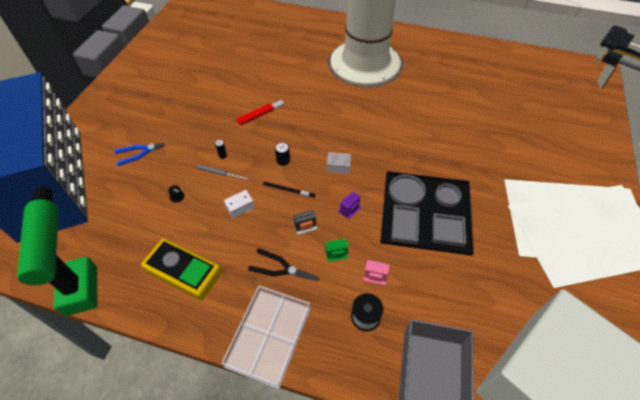

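View pics/side0.png

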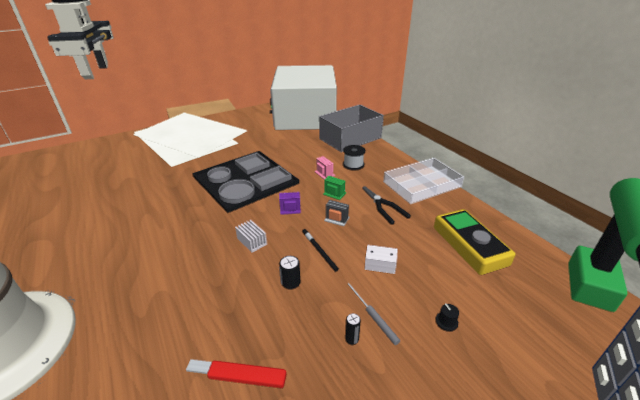

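View pics/wrist0.png

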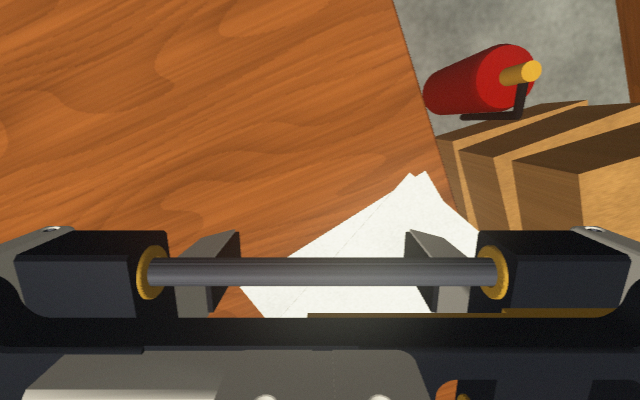

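The scene view shows these parts:

| Item | Pixel (scene view) |
|---|---|
| Thick capacitor | (283,154) |
| Knob | (176,193) |
| Transformer, dark with copper | (305,222) |
| Heat sink | (339,162) |
| Slim capacitor | (221,149) |
| Plain block | (238,204) |
| Large round dish | (407,190) |
| Small round dish | (449,195) |
| Oblong dish, probably | (405,224) |
| Square dish | (449,229) |

The side view agrees: its heat sink at (251,236) has visible fins, and its block at (381,259) has holes. The wrist view shows only bare bench and paper.

```bash
cat > h.py <<'E'
from bench import manip, effector, viewer
import numpy as np, cv2
from scipy.spatial.transform import Rotation as R
def ray(c,uv):
    f=200/np.tan(np.radians(c["vfov"]/2))
    d=np.array([(uv[0]-c["cx"])/f,(uv[1]-c["cy"])/f,1.])
    return np.array(c["eye"]),R.from_quat(c["attitude"]).apply(d)
def plane(c,uv,z):
    e,d=ray(c,uv); return e+d*(z-e[2])/d[2]
def proj(c,p):
    f=200/np.tan(np.radians(c["vfov"]/2))
    q=R.from_quat(c["attitude"]).inv().apply(np.array(p)-c["eye"])
    return np.array([c["cx"],c["cy"]])+f*q[...,:2]/q[...,2:]
def down(a):  # tool pointing down, closing line (tool y) along heading a in world xy
    y=np.array([np.cos(a),np.sin(a),0]);z=np.array([0,0,-1.]);x=np.cross(y,z)
    return R.from_matrix(np.c_[x,y,z]).as_quat()
def snap(n,name):
    c=viewer.get_calibration(n); im=viewer.get_image(n)[:,:,::-1].copy()
    cv2.imwrite(f"pics/{name}.png",im); np.save(f"pics/{name}.npy",c,allow_pickle=True); return c,im
E
python3 - <<'E'
from h import *
s=viewer.get_calibration("scene"); d=viewer.get_calibration("side"); w=viewer.get_calibration("wrist")
np.set_printoptions(precision=3,suppress=True)
P=dict(cap=((282,147),(290,261),.05),knob=((175,189),(449,309),.03),trafo=((304,215),(337,206),.04),hs=((339,156),(251,228),.031),slim=((220,143),(353,319),.05),block=((237,199),(382,252),.031),
 lr=((407,190),(237,190),.012),sr=((449,195),(219,174),.012),ob=((405,224),(272,179),.012),sq=((449,229),(252,161),.012),
 t1=((387,173),None,.01),t2=((471,178),None,.01),t3=((474,251),None,.01),t4=((382,246),None,.01))
for k,(a,b,z) in P.items(): print(k,plane(s,a,z)[:2],plane(d,b,z)[:2] if b else '')
T=R.from_quat(manip.current_tcp_rot())
print("cam in tool",T.inv().apply(w["eye"]-manip.current_tool_pos()),(T.inv()*R.from_quat(w["attitude"])).as_matrix())
E
```

```text
cap [ 0.449 -0.104] [ 0.451 -0.104]
knob [ 0.628 -0.304] [ 0.628 -0.306]
trafo [0.615 0.007] [0.613 0.003]
hs [0.42  0.033] [0.431 0.037]
slim [ 0.481 -0.254] [ 0.479 -0.258]
block [ 0.613 -0.155] [ 0.616 -0.151]
lr [0.459 0.211] [0.46  0.213]
sr [0.445 0.308] [0.445 0.308]
ob [0.555 0.224] [0.553 0.216]
sq [0.539 0.32 ] [0.543 0.329]
t1 [0.421 0.155] 
t2 [0.377 0.353] 
t3 [0.578 0.379] 
t4 [0.624 0.187] 
cam in tool [ 0.068 -0.001 -0.159] [[ 0.    -0.967 -0.256]
 [ 1.     0.     0.   ]
 [-0.    -0.256  0.967]]
```

```bash
python3 - <<'E'
from h import *
np.set_printoptions(precision=3,suppress=True)
best=None
for a in (np.pi/2,-np.pi/2):
    tx=0.52-0.068*(1 if a<0 else -1)+ (0.0)
    q=[manip.solve_ik([tx,y,.25],down(a)) for y in (.265,-.12)]
    print(a,tx,q)
    if all(v is not None for v in q):
        c=np.abs(q[0]-manip.current_q()).max()
        if best is None or c<best[0]: best=(c,a,tx)
_,a,tx=best
for i,y in enumerate((.265,-.12)):
    manip.move_pose([tx,y,.25],down(a)); manip.sleep(.2)
    snap("wrist",f"w{i}")
print(a,manip.current_clock())
E
```

```text
1.5707963267948966 0.5880000000000001 [array([-0.194,  0.464, -0.376,  1.54 ,  0.18 ,  1.171,  0.967]), array([ 0.127,  0.356,  0.038,  1.67 , -0.015,  1.116,  1.74 ])]
-1.5707963267948966 0.452 [array([-0.719,  0.22 ,  0.159,  1.856, -0.039,  1.068, -2.115]), array([-0.146,  0.116,  0.377,  1.987, -0.049,  1.047, -1.317])]
1.5707963267948966 3.8333
```

View pics/w0.png

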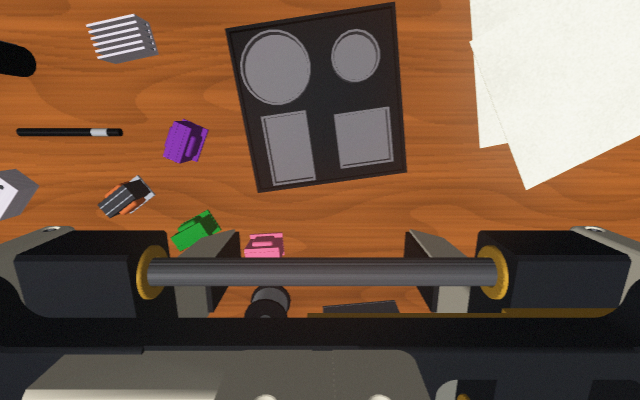

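View pics/w1.png

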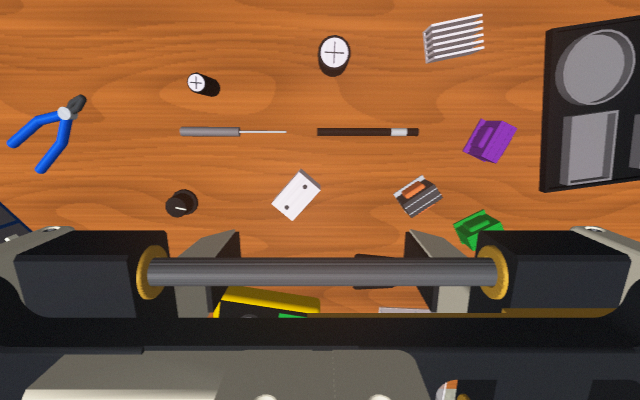

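w0 shows the tray with these dishes: large round (275,67), small round (355,55), oblong (288,147) and square (363,137). w1 shows the capacitor top (334,53), heat sink (453,36), transformer (418,196), knob (181,203) with its pointer, slim capacitor (197,84) and block (297,195). Next I'll view enlarged crops to choose masks.

```bash
python3 - <<'E'
from h import *
im=cv2.imread("pics/w1.png")
def crop(u,v,h=32,s=6): return cv2.resize(im[v-h:v+h,u-h:u+h],None,fx=s,fy=s,interpolation=cv2.INTER_NEAREST)
a=np.hstack([crop(418,196),crop(455,38)]); b=crop(181,203,24,4)
hsv=cv2.cvtColor(im,cv2.COLOR_BGR2HSV)
cv2.imwrite("pics/crop1.png",np.hstack([a[:, :],]))
print(hsv[196,410:426].tolist()); print(hsv[203,160:204,2].tolist(), hsv[203,160:204,1].tolist())
def blob(m,u,v,r):
    k=np.zeros_like(m);k[v-r:v+r,u-r:u+r]=m[v-r:v+r,u-r:u+r]
    c,_=cv2.findContours(k,cv2.RETR_EXTERNAL,cv2.CHAIN_APPROX_NONE); return max(c,key=cv2.contourArea)
c1=np.load("pics/w1.npy",allow_pickle=True).item()
H,S,V=cv2.split(hsv)
m=((S<60)&(V>120)).astype(np.uint8)
cap=blob(m,334,53,28); hs=blob(cv2.morphologyEx(((S<70)&(V>60)).astype(np.uint8),cv2.MORPH_CLOSE,np.ones((5,5))),453,38,40)
kn=blob((V<70).astype(np.uint8),181,203,26)
for n,b,z in(("cap",cap,.05),("hs",hs,.031),("kn",kn,.014)):
    w=np.array([plane(c1,p[0],z)[:2]*1000 for p in b],np.float32)
    print(n,"imgrect",cv2.minAreaRect(b),"world circ",cv2.minEnclosingCircle(w),"rect",cv2.minAreaRect(w))
E
```

```text
[[11, 173, 237], [10, 172, 200], [9, 142, 111], [9, 101, 68], [7, 80, 67], [5, 59, 78], [2, 37, 89], [0, 35, 88], [5, 33, 92], [8, 32, 88], [2, 35, 94], [176, 20, 88], [160, 12, 131], [125, 8, 196], [128, 6, 179], [177, 19, 121]]
[184, 188, 190, 182, 182, 131, 65, 59, 56, 59, 57, 58, 59, 58, 58, 58, 59, 58, 60, 57, 58, 56, 56, 56, 53, 47, 43, 46, 47, 45, 45, 46, 47, 48, 57, 58, 55, 51, 145, 180, 182, 180, 177, 183] [191, 184, 183, 191, 182, 164, 98, 48, 50, 52, 58, 70, 69, 66, 62, 70, 78, 84, 77, 72, 70, 77, 73, 87, 87, 136, 172, 144, 146, 153, 170, 150, 152, 128, 94, 88, 97, 130, 188, 190, 188, 187, 192, 183]Traceback (most recent call last):
  File "<stdin>", line 14, in <module>
  File "<stdin>", line 10, in blob
ValueError: max() iterable argument is empty
```

View pics/crop1.png

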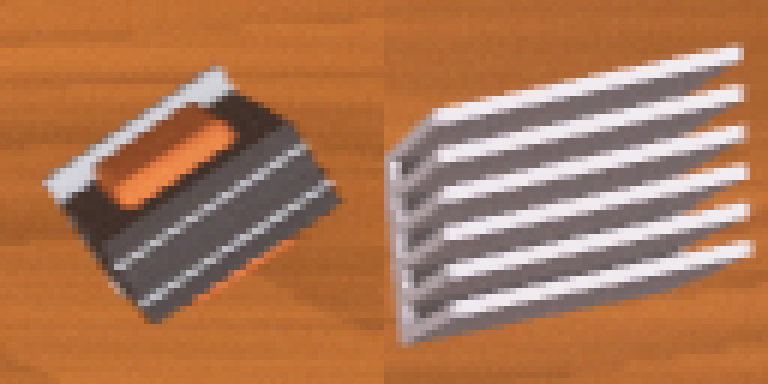

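The crop shows two parts:
- **Transformer:** the core's top face has corners near (403,204), (434,185), (443,197) and (412,218). The white foot plate shows behind it.
- **Heat sink:** bright fin tops spanning (432,24), (483,14), (484,48) and (433,58).

Next I'll measure everything, including the tray.

```bash
python3 - <<'E'
from h import *
np.set_printoptions(precision=1,suppress=True)
def blob(m,u,v,r):
    m=m.astype(np.uint8);k=np.zeros_like(m);a,b=max(v-r,0),max(u-r,0);k[a:v+r,b:u+r]=m[a:v+r,b:u+r]
    c,_=cv2.findContours(k,cv2.RETR_EXTERNAL,cv2.CHAIN_APPROX_NONE); return max(c,key=cv2.contourArea)
def load(n):
    im=cv2.imread(f"pics/{n}.png"); return (np.load(f"pics/{n}.npy",allow_pickle=True).item(),*cv2.split(cv2.cvtColor(im,cv2.COLOR_BGR2HSV)))
def rep(n,c,b,z):
    w=np.array([plane(c,p[0],z)[:2]*1000 for p in b],np.float32)
    (x,y),r=cv2.minEnclosingCircle(w);q=cv2.minAreaRect(w)
    print(n,"circ %.1f %.1f d%.1f"%(x,y,2*r),"rect",np.array(q[0]),np.array(q[1]),"ang %.1f"%q[2],"ell",np.array(cv2.fitEllipse(w)[0]),np.array(cv2.fitEllipse(w)[1]))
c,H,S,V=load("w1")
rep("cap",c,blob((S<60)&(V>110),334,53,28),.05)
rep("slim",c,blob((S<60)&(V>110),197,84,20),.05)
m=((S<50)&(V>170)).astype(np.uint8)
rep("hs",c,blob(cv2.morphologyEx(m,cv2.MORPH_CLOSE,np.ones((13,13))),455,38,36),.031)
rep("tr",c,blob((S<65)&(V>72)&(V<245)&(np.indices(S.shape)[0]>180),424,201,20),.04)
w=np.array([plane(c,p,.04)[:2]*1000 for p in((403.5,204),(434.3,184.8),(442.7,197.3),(411.8,217.7))],np.float32); print("tr hand",w.mean(0),cv2.minAreaRect(w))
k=blob(V<90,181,203,26); rep("kn@.014",c,k,.014); rep("kn@.03",c,k,.03); rep("kn@.0025",c,k,.0025)
print("pointer",[plane(c,p[0],.03)[:2]*1000 for p in blob((V>130)&(S<60),181,208,10)][:1])
rep("tw1",c,blob((S<50)&(V>170),297,195,36),.031)
c,H,S,V=load("w0")
g=(V>95)&(V<200)&(S<70)
for n,u,v,r in(("lr",275,67,40),("sr",355,55,29),("ob",288,147,42),("sq",363,137,34)): rep(n,c,blob(g,u,v,r),.019)
rep("tray",c,blob((S<110)&(V<200)&(np.indices(S.shape)[0]<205),317,100,100),.012)
E
```

```text
cap circ 448.3 -106.6 d30.8 rect [ 448.3 -106.5] [30.1 29.6] ang 74.8 ell [ 448.3 -106.6] [29.1 29.9]
slim circ 479.6 -259.5 d19.1 rect [ 479.2 -259.6] [18.1 18.4] ang 23.6 ell [ 479.3 -259.4] [17.7 18.4]
hs circ 430.0 28.6 d75.7 rect [428.8  28.3] [37.4 67.3] ang 13.0 ell [429.   28.7] [40.2 79.2]
tr circ 616.8 6.1 d48.4 rect [617.5   5.8] [21.1 47.1] ang 36.1 ell [616.7   6.7] [22.7 54.6]
tr hand [617.3   7.7] ((617.081298828125, 7.3000640869140625), (21.60086441040039, 45.425987243652344), 36.31869125366211)
kn@.014 circ 627.7 -309.3 d46.1 rect [ 627.4 -309.3] [33.5 45.7] ang 20.2 ell [ 627.9 -308.3] [32.5 46.5]
kn@.03 circ 623.4 -301.6 d44.3 rect [ 623.1 -301.6] [32.2 43.8] ang 20.2 ell [ 623.6 -300.7] [31.1 44.6]
kn@.0025 circ 630.8 -314.8 d47.5 rect [ 630.5 -314.9] [34.5 47. ] ang 20.2 ell [ 631.1 -313.8] [33.4 47.8]
pointer [array([ 628.7, -309.9])]
tw1 circ 614.0 -153.2 d64.2 rect [ 614.  -153.5] [36.5 55.6] ang 48.5 ell [ 613.9 -153.5] [41.1 66.1]
lr circ 458.4 209.1 d83.4 rect [458.5 208.6] [81.6 82.1] ang 0.1 ell [458.2 209. ] [81.9 82.2]
sr circ 444.6 304.0 d57.4 rect [444.6 304. ] [56.2 56.8] ang 0.1 ell [444.6 304.1] [55.9 56.3]
ob circ 553.4 222.4 d103.1 rect [553.3 222.7] [87.9 56.1] ang 8.2 ell [553.3 222.6] [ 63.3 106. ]
sq circ 540.0 317.8 d94.1 rect [539.7 317.8] [67.7 68.2] ang 8.1 ell [539.6 317.8] [78.5 78.9]
tray circ 499.0 263.1 d280.3 rect [498.9 263.5] [199.7 199.2] ang 8.1 ell [498.3 263.5] [232.9 235.4]
```

Sizes agree with the given ones (dishes 82/57/88x56/68, tray 199.5, transformer 21x47), so positions are good. I'll do the capacitor first.

```bash
cat >> h.py <<'E'
def pick(xy,a,ht,f,gap):
    q=down(np.radians(a)); effector.open_jaws()
    manip.move_pose([*xy,ht+.09],q); manip.servo_line([*xy,ht],vel=.1)
    effector.close(f_grip=f); g=manip.current_finger_gap()
    print("gap %.4f want %.3f"%(g,gap),"tcp",np.round(manip.current_tool_pos(),4),"t %.1f"%manip.current_clock())
    assert abs(g-gap)<.004
    z0=manip.current_tool_pos()[2]; manip.servo_line([*xy,z0+.14],vel=.2)
    print("held gap %.4f"%manip.current_finger_gap()); return z0
def place(xy,a,z0,dx=(0,0)):
    q=down(np.radians(a)); zt=z0+.008
    manip.move_pose([*xy,zt+.10],q); manip.servo_line([*xy,zt+.004],vel=.12); manip.sleep(.15)
    f0=manip.current_force()[2]
    for k in range(14):
        z=zt+.0035-.0005*k; manip.servo_line([*xy,z],vel=.02); df=manip.current_force()[2]-f0
        if abs(df)>1.2: break
    print("touch step %d z-pred %.1fmm df %.2f gap %.4f"%(k,1e3*(z-zt),df,manip.current_finger_gap()))
    effector.open_jaws(); manip.servo_line([*xy,zt+.10],vel=.2); print("t %.1f"%manip.current_clock())
E
python3 - <<'E'
from h import *
c=np.load("pics/w1.npy",allow_pickle=True).item()
w=np.array([plane(c,p,.031)[:2]*1000 for p in((432.3,24),(482.7,14),(484,48),(432.7,58.7))],np.float32);print("hs",w.mean(0),cv2.minAreaRect(w))
z0=pick((.4483,-.1066),90,.022,20,.036)
place((.4584,.209),98,z0)
E
```

```text
hs [427.91272   33.240486] ((428.2303466796875, 32.65153503417969), (35.70136260986328, 58.37058639526367), 10.392253875732422)
gap 0.0356 want 0.036 tcp [ 0.4483 -0.1066  0.022 ] t 6.8
held gap 0.0359
touch step 8 z-pred -0.5mm df 4.79 gap 0.0357
t 13.9
```

```bash
python3 - <<'E'
from h import *
z0=pick((.6275,-.309),0,.0145,15,.028)
place((.4446,.304),8,z0)
snap("side","s1"); c,im=snap("scene","sc1")
cv2.imwrite("pics/v1.png",np.vstack([cv2.resize(cv2.imread("pics/s1.png")[120:220,170:320],None,fx=3,fy=3),cv2.resize(im[160:260,360:510],None,fx=3,fy=3)])[:600])
E
```

```text
gap 0.0273 want 0.028 tcp [ 0.6275 -0.309   0.0145] t 18.2
held gap 0.0271
touch step 0 z-pred 3.5mm df -1.64 gap 0.0273
t 24.4
```

View pics/v1.png

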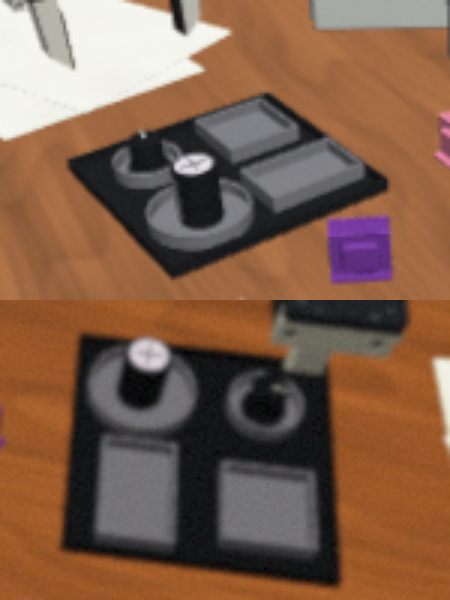

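The view shows the capacitor upright in the large dish and the knob upright in the small one. But noise in the force reading (df −1.6) stopped the descent early, so the knob was let go about 3 mm high. I'll make the touch check signed, allow a longer settle, then pick the knob up again and set it down properly.

```bash
sed -i 's/if abs(df)>1.2: break/if df>1.5: break/; s/manip.sleep(.15)/manip.sleep(.5)/' h.py
python3 - <<'E'
from h import *
xy=(.4446,.304); manip.servo_line([*xy,.0225],vel=.1); effector.close(f_grip=15)
g=manip.current_finger_gap(); print(g); assert abs(g-.028)<.003
z0=manip.current_tool_pos()[2]-.008; manip.servo_line([*xy,z0+.028],vel=.1)
place(xy,8,z0)
E
```

```text
0.02757934507866265
touch step 8 z-pred -0.5mm df 4.97 gap 0.0273
t 32.9
```

```bash
python3 - <<'E'
from h import *
z0=pick((.6172,.0065),-53.8,.0155,35,.046)
place((.5398,.3178),8.1,z0)
E
```

```text
gap 0.0458 want 0.046 tcp [0.6169 0.0068 0.0155] t 36.3
held gap 0.0460
touch step 8 z-pred -0.5mm df 6.14 gap 0.0461
t 43.6
```

```bash
python3 - <<'E'
from h import *
z0=pick((.4281,.0325),12,.0145,20,.036)
place((.5533,.2226),98.2,z0)
manip.move_pose([.588,.1,.25],down(np.pi/2)); manip.sleep(.3)
c,im=snap("wrist","w2"); snap("side","s2")
cv2.imwrite("pics/v2.png",np.vstack([im[:230],cv2.resize(cv2.imread("pics/s2.png")[130:250,150:470],(640,240))]))
print(manip.current_clock())
E
```

```text
gap 0.0358 want 0.036 tcp [0.4281 0.0325 0.0145] t 46.9
held gap 0.0358
touch step 8 z-pred -0.5mm df 6.05 gap 0.0356
t 54.1
55.2333
```

View pics/v2.png

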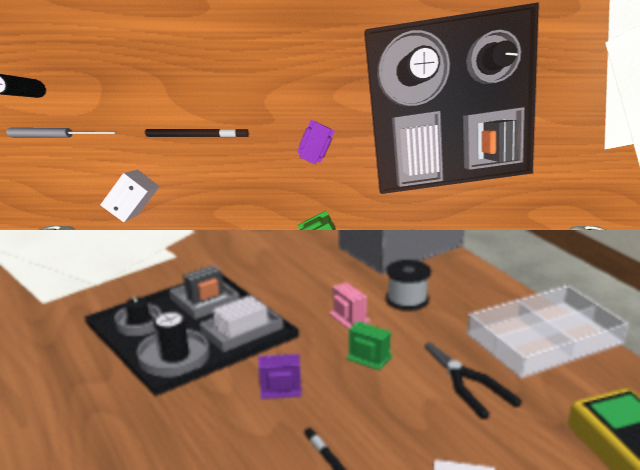

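All four parts stand upright in their dishes: capacitor (424,63), knob (497,55), heat sink (418,150) and transformer (497,140). The plain block and the slim capacitor are still standing where they were.

```bash
python3 -c "
from bench import manip
print(manip.hand_in())"
```

```text
the job is handed in; nothing more can be done
None
```

All four parts are upright in their dishes, placed in the order asked, and the job was handed in at about 55 s; the knob was first released about 3 mm too high, so I picked it up again and set it down gently, and the two look-alikes were not touched.

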